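Tea pellet into the mug with sprung tongs

TASK

Take the sprung tongs out of their wooden stand, squeeze them shut on the green tea pellet on the yellow plate and, holding it in the tongs and never in the fingers, let it go inside the blue mug from no higher than about the rim. Then stand the tongs back upright in their stand. Do not tip or push away the mug.

Things in the scene. Friction and masses are not known exactly. Their poses are not given: they have to be found in the camera images.
- tongs_grip (a point): Steel sprung tongs, 60 g, upright in the stand, tips down. Point midway between the two red grip panels (each 16 mm wide along x, 40 mm tall), 74 mm above the tips, 50 mm below the bow's top. z points up; y is the squeezing direction. Outer faces of the panels: 41 mm apart at rest; the spring pushes back with 3 N per panel there, 4 N at 39 mm (held securely, tips open), 6 N at 32 mm.
- tongs_tips (a point): Point between the tongs' two tips, at their lower ends (same axes as tongs_grip; fixed to the bow). Tips are 10 mm wide (x), 3 mm thick. Gap between their inner faces: 42 mm at rest; each mm the panels are squeezed closes it by 2.5 mm, both sides alike: 37 mm with the panels at 39, 20 mm (on the pellet, tips parallel) at 32. Squeeze beyond the spring's 6 N passes 0.4 of itself to the pellet.
- tea_mid (a point): Pressed green tea pellet: upright round barrel 20 mm across, 18 mm high, about 12 g, on a yellow plate (220 mm across, 14 mm high, flat inside to 60 mm from its centre) beside a white and a brown sugar lump (18 x 18 x 16 mm), at least 50 mm from each other, centre to centre. The point is its centre, 9 mm above the plate's floor.
- mug_in (a point): Blue ceramic mug, 84 mm across at the rim, 80 mm high, wall 4 mm, one handle. Point: centre of its inner floor, 75 mm below the rim; z up. A white tumbler without handle stands near by and is not wanted.
- stand: Fixed wooden tongs stand, base 70 x 90 mm. Origin: centre of its underside, on the table. A pocket open at the top holds the tips: inside 18 mm along x, 58 mm along y (the tongs stand with their y along it), floor 8 mm and mouth 46 mm above the origin.
There are look-alikes about, which are no part of the job. Of the things shaped like the part that bears tongs_grip, the bare steel one is meant.

How it is judged:
By the outcome, as a careful person would: the job done as asked, in the order asked, and still so for the second after the job is handed in, with the robot touching nothing.
It also fails if it takes over 56 s, if anything falls off the work surface, if the arm or the gripper's body presses on something with over 40 N, if the wrist force passes 120 N, or if a joint passes its speed limit or range.

ROBOT

A 6-joint arm with a two-finger parallel gripper is mounted at the origin on the work surface. World frame = base frame: x ahead of the robot, y to its left, z up, the work surface at z = 0. Lengths are in m, angles in rad, forces in N, time in s.
With the tool pointing down it reaches from about 0.35 to 0.85 m from the base axis. Payload 8.1 kg.
Tool frame: the origin (TCP) lies on the mounting face of the last link; the fingertips stand 186 mm ahead of it and the grasp point (between the pads) lies 167 mm ahead of it (r.grasp_offset is the distance from the TCP to the grasp point, in m); z points along the fingers, y is the direction in which the jaws open and shut (so a half turn about z gives the same grasp; the last joint's range is limited). The gripper opens to 93 mm and grips with 3 to 60 N. Pads are 15 mm wide; open, the fingers measure 128 mm over their backs; the gripper's body (75 mm by 188 mm) begins 65 mm behind the grasp point.
Start: joints at [-1.309, 0.13, 1.488, -0, 1.523, -0.085], TCP at [0.204, -0.564, 0.405] pointing down, gripper open.
Joint ranges: [-2.96, 2.96], [-0.89, 2.26], [0.02, 2.5], [-1.34, 4.48], [0, 2.73], [-2.66, 2.66]. Speed limits (rad/s): [2.39, 2.39, 2.79, 3.14, 3.14, 3.14].

INTERFACE

Orientations are given as a unit quaternion [x, y, z, w].
In Python, from station import r, viewer, job gives the robot as it stands.
- The arm moves only by the shell command python3 -m jog 'ROWS' [FORCE]. ROWS is text: rows parted by semicolons, each of 7 numbers parted by spaces: the turn, a rotation vector about the tool's x, y, z in degrees, then the shift along the tool's x, y, z in m, then the opening in per cent of the stroke, from 0 (shut) to 100 (fully open). In form: ax ay az x y z grip; .... A call has exactly 5 rows; each row is the pose to reach, as a shift and turn from the pose commanded when the call began, along the tool's axes at that moment; what a row does not reach only later rows make up. A row lasts 1/8 s, in which the tool goes at most 62.5 mm and 10.7 degrees, less where a joint would pass 70% of its speed; a pose out of reach is approached as far as the arm can. A call with a gripper value outside its range is refused whole. The fingers move at their own pace and stop on an object; FORCE is the grip in N (left out, the last holds). Time passes only in rows, so rows that repeat a pose let the fingers close, or fill a call up. It gives the time, the measured TCP pose, the force and the opening at its end, in the units of the state.
- r.state(): the state, without advancing time (a new reading comes with each control period).
- viewer.read_camera(name): name is "scene" or "side" or "wrist"; returns the picture (420x560x3 uint8, red, green, blue); there is no depth.
- viewer.camera_model(name): a dict with "vfov" (degrees; the focal length in pixels is half the picture's height over the tangent of half this angle, whatever the lens; pixels are square), "cx", "cy" (the principal point, pixels), "rvec" (rotation vector, rad) and "tvec" (3), from world to camera coordinates, as OpenCV has them. Camera axes: x right, y down, z forward; pixel columns grow to the right and rows downward; lengths in m; the calibration is good to about 2 mm. A picture is of the moment at which its call begins: read the wrist's pose just before it. camera_model takes no time and is no camera call; for the wrist camera it gives the pose at the moment of the call.
- job.job_done(): hands the job in, once; it reports no verdict.
The state is a dict: "clock": time; "qpos": joint angles; "qd": joint speeds; "joint_efforts": joint torques, N m; "position": TCP position; "ee_rot": TCP orientation; "force": force on the tool from outside, world axes, zero at the start; "ft_torque": the same for the moment, N m; "finger_gap": finger opening in m.
Only numpy, scipy, OpenCV 4.12 (cv2) and the standard library are available. Lean on these libraries where they do the work, as an engineer would, in place of code of your own. Each camera call takes 0.05 s, during which the arm holds its last target.

## Working session

There is one attempt and no reset: what is moved stays moved. The work goes in short steps, Python scripts to look and compute and a shell command to move; the robot and the scene stay as the last step left them, time stands still between calls to the robot, and variables do not carry over. Pictures are saved under pics/ and viewed, and the job is handed in when it is done.

```bash
ls; mkdir -p pics
python3 - <<'E'
from station import r, viewer, job
import cv2
print(r.state(), r.grasp_offset)
for n in ("scene","side","wrist"):
    m=viewer.camera_model(n); print(n,m)
    im=viewer.read_camera(n); cv2.imwrite(f"pics/{n}0.png",im[:,:,::-1])
E
```

```text
pics
{'clock': 0.0, 'qpos': array([-1.30942279e+00,  1.31194554e-01,  1.48925936e+00, -4.42132308e-05,
        1.52302994e+00, -8.54075948e-02]), 'qd': array([-1.04791344e-03, -6.91841165e-04, -1.35989161e-03, -8.85011417e-04,
       -2.53991803e-04, -9.70268075e-06]), 'joint_efforts': array([ 2.46352756e-03, -5.59833956e+01, -4.91762424e+01,  7.72557990e-02,
        3.50545195e-02, -1.43649995e-04]), 'position': array([ 0.20387302, -0.56405877,  0.40367814]), 'ee_rot': array([ 9.85004853e-01,  1.72524043e-01, -1.05084096e-04, -9.39998929e-04]), 'force': array([ 0.17348294,  0.25398506, -0.4881585 ]), 'ft_torque': array([-0.04713257, -0.05120907,  0.00015841]), 'finger_gap': 0.09297305682352164} 0.1673
scene {'vfov': 55.98924828078974, 'cx': 276.9882707539484, 'cy': 210.01571562292807, 'rvec': array([ 2.09060149,  0.5809365 , -0.32876362]), 'tvec': array([-0.4124806 , -0.08274826,  1.18015113])}
side {'vfov': 57.56660217795844, 'cx': 280.4226152845749, 'cy': 202.15390394825485, 'rvec': array([ 0.26030306, -2.73801424,  1.35238769]), 'tvec': array([0.48754529, 0.1304273 , 0.66174581])}
wrist {'vfov': 66.7265050833688, 'cx': 277.6433159262448, 'cy': 205.10363595458188, 'rvec': array([-2.373566  ,  1.66465814,  0.24138941]), 'tvec': array([-0.59902621, -0.03371384,  0.39064897])}
```

View pics/scene0.png

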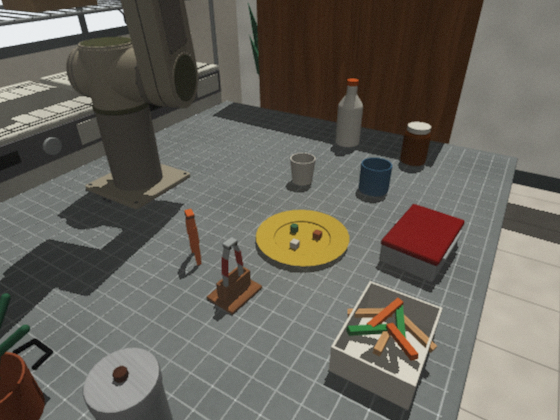

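View pics/side0.png

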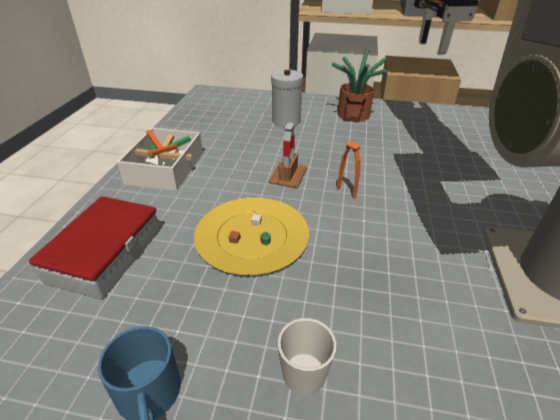

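View pics/wrist0.png

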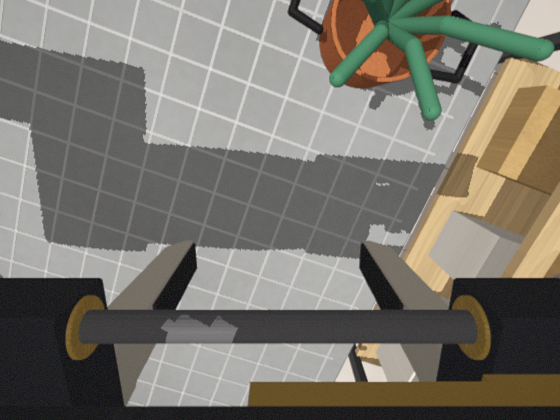

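The scene view shows the steel tongs with red panels in the wooden stand at (233,265), which is (289,150) in the side view. The orange all-over look-alike stands alone at (193,238), side (350,168). The green pellet is at (294,228), side (265,239). The blue mug is at (375,177), side (141,375), and the white tumbler at (302,170) isn't wanted. The steel tongs fit the description: bare steel, and in the stand. I'll confirm this in an enlarged crop.

```bash
cat > h.py <<'E'
import numpy as np, cv2
from station import r, viewer, job
from scipy.spatial.transform import Rotation as R
def cam(n):
    m=viewer.camera_model(n); f=210/np.tan(np.radians(m['vfov'])/2)
    K=np.array([[f,0,m['cx']],[0,f,m['cy']],[0,0,1]]); return K,cv2.Rodrigues(m['rvec'])[0],m['tvec'],m
def ray(c,u,v):
    K,Rm,t,_=c; d=Rm.T@np.linalg.solve(K,[u,v,1]); return -Rm.T@t,d/np.linalg.norm(d)
def onz(c,u,v,z):
    o,d=ray(c,u,v); return o+d*(z-o[2])/d[2]
def proj(c,p):
    K,Rm,t,_=c; q=K@(Rm@np.asarray(p)+t); return q[:2]/q[2]
def tri(c1,p1,c2,p2):
    o1,d1=ray(c1,*p1); o2,d2=ray(c2,*p2)
    s=np.linalg.lstsq(np.c_[d1,-d2],o2-o1,rcond=None)[0]
    a=o1+s[0]*d1;b=o2+s[1]*d2; return (a+b)/2,np.linalg.norm(a-b)
def blobs(im,lo,hi,mina=5):
    m=cv2.inRange(cv2.cvtColor(im,cv2.COLOR_RGB2HSV),np.array(lo),np.array(hi))
    n,l,s,c=cv2.connectedComponentsWithStats(m)
    return [(s[i],c[i].round(1)) for i in range(1,n) if s[i][4]>=mina]
E
python3 - <<'E'
import cv2,numpy as np
from h import *
a=cv2.imread('pics/scene0.png'); b=cv2.imread('pics/side0.png')
o=np.hstack([cv2.resize(a[205:315,180:280],(390,429),interpolation=2),cv2.resize(b[115:215,260:360],(410,429),interpolation=2)])
cv2.imwrite('pics/crop1.png',o)
o=np.hstack([cv2.resize(a[140:270,250:400],(450,390),interpolation=2),cv2.resize(b[190:280,190:315],(350,252),interpolation=2) if 0 else cv2.resize(b[195:280,200:300],(350,390),interpolation=2)])
cv2.imwrite('pics/crop2.png',o)
for n,i in(('scene',a),('side',b)):
    i=i[:,:,::-1].copy()
    print(n,'red',[(x[0].tolist(),x[1]) for x in blobs(i,(170,120,60),(180,255,255),20)+blobs(i,(0,180,60),(4,255,255),20)])
    print('green',[(x[0].tolist(),x[1]) for x in blobs(i,(50,90,30),(92,255,255),15)])
    print('blue',[(x[0].tolist(),x[1]) for x in blobs(i,(100,90,30),(120,255,255),200)])
    print('yellow',[(x[0].tolist(),x[1]) for x in blobs(i,(18,150,60),(30,255,255),200)])
    print('wood',[(x[0].tolist(),x[1]) for x in blobs(i,(5,110,30),(17,255,200),100)])
E
```

```text
scene red [([383, 205, 81, 58, 2652], array([424.4, 232.4]))]
green [([253, 28, 4, 14, 22], array([255.3,  34.7])), ([252, 43, 6, 14, 39], array([255.1,  49. ])), ([0, 293, 10, 32, 179], array([  3.3, 305. ])), ([396, 305, 9, 31, 187], array([400.1, 319.6])), ([0, 325, 29, 31, 283], array([ 13.3, 338.4])), ([347, 324, 40, 11, 317], array([365.8, 329.2]))]
blue [([360, 158, 32, 38, 786], array([376.1, 174.3]))]
yellow [([256, 210, 93, 56, 3805], array([302.2, 237.9]))]
wood [([257, 0, 226, 166, 25747], array([368.8,  61.1])), ([185, 209, 16, 56, 435], array([192.7, 234.5])), ([207, 268, 54, 45, 975], array([235.1, 290.7])), ([356, 297, 47, 30, 522], array([380.1, 312.1])), ([405, 316, 23, 30, 244], array([415.8, 331.4])), ([374, 323, 44, 37, 596], array([395.2, 341.7])), ([0, 352, 45, 68, 2362], array([ 18.2, 390.2])), ([113, 367, 14, 11, 113], array([119.5, 372. ]))]
side red [([284, 137, 10, 19, 106], array([287.8, 146.6])), ([30, 198, 125, 82, 5177], array([ 93.3, 238.2]))]
green [([333, 49, 53, 44, 478], array([360. ,  73.3])), ([173, 136, 17, 10, 75], array([182.3, 140.7])), ([150, 145, 6, 5, 17], array([152.2, 146.8])), ([262, 233, 8, 11, 66], array([265.2, 238. ]))]
blue [([98, 327, 82, 93, 5777], array([139.9, 372.9]))]
yellow [([195, 198, 114, 77, 6481], array([251.1, 236.2]))]
wood [([479, 0, 39, 21, 549], array([499.4,   8.4])), ([381, 57, 79, 47, 2882], array([420.1,  80.5])), ([338, 83, 37, 38, 988], array([355. , 103.1])), ([136, 132, 43, 26, 322], array([158.9, 150.5])), ([337, 144, 24, 55, 419], array([350.4, 168.8])), ([269, 154, 37, 34, 645], array([288.3, 173.8])), ([229, 231, 11, 12, 109], array([233.8, 236.7]))]
```

View pics/crop1.png

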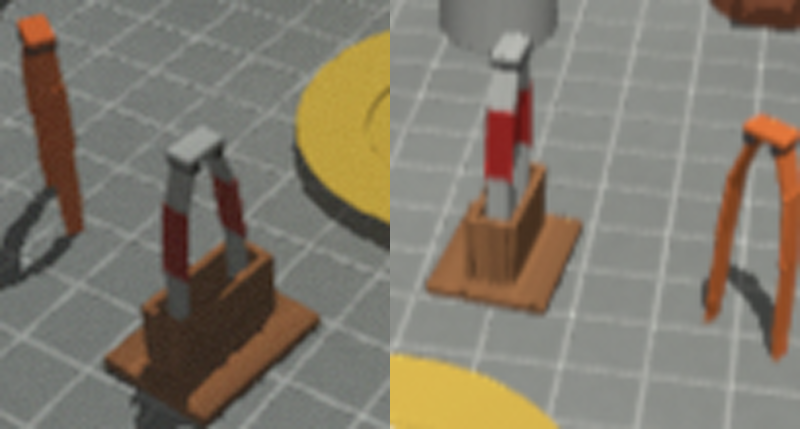

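View pics/crop2.png

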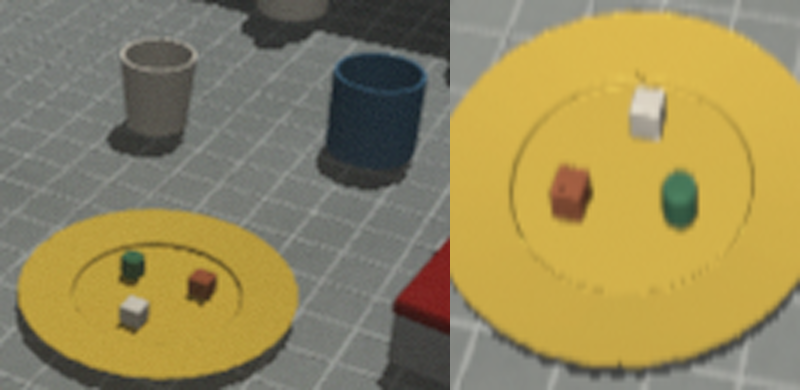

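The crop confirms it. Left: bare steel tongs with red panels in the wooden stand, bow top at about (230,243) in scene and (289.5,127) in side. The other pair is orange all over and not in a stand. The pellet is the green barrel beside the white and brown lumps, and the mug is the blue one with a handle. Next I'll get rough positions.

```bash
python3 - <<'E'
from h import *
np.set_printoptions(precision=4,suppress=True)
S=cam('scene');D=cam('side')
print('bow',tri(S,(230,242.7),D,(289.5,126.7)))
a=cv2.imread('pics/scene0.png')[:,:,::-1].copy(); b=cv2.imread('pics/side0.png')[:,:,::-1].copy()
for u in [(207.2,297.8),(230,312.7),(261.5,286.5)]: print('base s',onz(S,*u,0.0)[:2],onz(S,*u,0.01)[:2])
for u in [(268.8,182.6),(297.8,187.3),(306.6,166.3)]: print('base d',onz(D,*u,0.0)[:2],onz(D,*u,0.01)[:2])
g=(250+133/3,140+265/3)
print('pellet',tri(S,g,D,(265.2,238.0)), )
print('orange bow',tri(S,(180+37/3.9,205+32/3.9),D,(260+(772-390)/4.1,115+135/4.29)))
# plate ellipse
for c,i in((S,a),(D,b)):
    m=cv2.inRange(cv2.cvtColor(i,cv2.COLOR_RGB2HSV),np.array((18,150,60)),np.array((30,255,255)))
    cs=max(cv2.findContours(m,0,1)[0],key=cv2.contourArea)
    P=np.array([onz(c,*p[0],0.014)[:2] for p in cv2.convexHull(cs)])
    A=np.c_[2*P,np.ones(len(P))]; s=np.linalg.lstsq(A,(P**2).sum(1),rcond=None)[0]
    print('plate',s[:2],np.sqrt(s[2]+s[:2]@s[:2]))
    m=cv2.inRange(cv2.cvtColor(i,cv2.COLOR_RGB2HSV),np.array((98,80,25)),np.array((122,255,255)))
    cs=max(cv2.findContours(m,0,1)[0],key=cv2.contourArea)
    h=cv2.convexHull(cs)[:,0]; print('mug hull',cv2.boundingRect(cs)); 
# mug rim: scene crop rim center
print('mug rim tri',tri(S,(250+379/3,140+73/3),D,(140,352)))
E
python3 - <<'E'
import cv2
b=cv2.imread('pics/side0.png'); cv2.imwrite('pics/mugc.png',cv2.resize(b[310:420,80:350],None,fx=2.9,fy=2.9,interpolation=2))
E
```

```text
bow (array([ 0.519 , -0.2216,  0.1274]), np.float64(0.0006779133874668821))
base s [ 0.4803 -0.2606] [ 0.4876 -0.2677]
base s [ 0.5426 -0.2684] [ 0.5488 -0.2753]
base s [ 0.5556 -0.1792] [ 0.5615 -0.1876]
base d [ 0.5583 -0.1844] [ 0.5552 -0.1702]
base d [ 0.4896 -0.1787] [ 0.4878 -0.1647]
base d [ 0.4817 -0.2718] [ 0.4801 -0.2558]
pellet (array([0.5228, 0.0152, 0.0134]), np.float64(0.0007760610548597995))
orange bow (array([ 0.3789, -0.1763,  0.1189]), np.float64(0.00021800906750382457))
plate [0.5519 0.0001] 0.1078270632913578
mug hull (359, 158, 33, 38)
plate [0.5518 0.0027] 0.10778001585379379
mug hull (98, 327, 82, 93)
mug rim tri (array([0.6126, 0.3097, 0.0792]), np.float64(0.004732378324879973))
```

View pics/mugc.png

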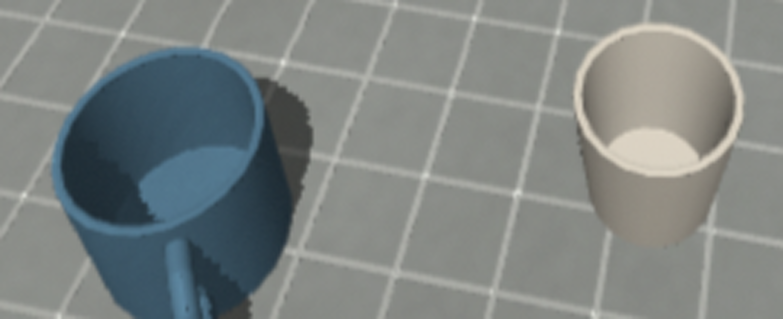

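The side view crop shows the mug with its handle at the left (rim centre about (135,358)) and the tumbler at the right.

Run:
```python
from h import *
np.set_printoptions(precision=4,suppress=True)
S=cam('scene');D=cam('side');W=cam('wrist')
st=r.state(); T=R.from_quat(st['ee_rot']).as_matrix()
o=-W[1].T@W[2]; print('cam in tool',T.T@(o-st['position']),'\n',T.T@W[1].T)
P=np.array([onz(D,80+u/2.9,310+v/2.9,.08)[:2] for u,v in [(55,165),(90,87),(190,47),(263,100),(240,190),(130,235),(70,207)]])
A=np.c_[2*P,np.ones(len(P))]; s=np.linalg.lstsq(A,(P**2).sum(1),rcond=None)[0]
print('mug',s[:2],np.sqrt(s[2]+s[:2]@s[:2]))
Q=np.array([onz(S,250+u/3,140+v/3,.08)[:2] for u,v in [(331,73),(345,60),(379,53),(413,60),(425,76),(408,90),(379,96),(345,88)]])
A=np.c_[2*Q,np.ones(len(Q))]; s=np.linalg.lstsq(A,(Q**2).sum(1),rcond=None)[0]
print('mug s',s[:2],np.sqrt(s[2]+s[:2]@s[:2]))
for n,u in dict(bottle=(347,145),jar=(415,163),tumbler=(302,185),box=(410,265),can=(135,470)).items(): print(n,onz(S,*u,0))
print('can',onz(D,286,124,0),'pot',onz(D,355,118,0))
print('tool axes\n',T)
```

```text
cam in tool [ 0.0779 -0.0001  0.0205] 
 [[ 0.0005 -0.9595 -0.2818]
 [ 1.      0.0006  0.    ]
 [ 0.0001 -0.2818  0.9595]]
mug [0.6114 0.3155] 0.041805071708065696
mug s [0.6148 0.309 ] 0.042752509202519204
bottle [0.4295 0.5605 0.    ]
jar [0.6727 0.5388 0.    ]
tumbler [0.4279 0.2311 0.    ]
box [0.7968 0.0408 0.    ]
can [ 0.5995 -0.5516  0.    ]
can [ 0.5722 -0.4922  0.    ] pot [ 0.3734 -0.5741  0.    ]
tool axes
 [[ 0.9405  0.3399 -0.0003]
 [ 0.3399 -0.9405  0.0014]
 [ 0.0001 -0.0014 -1.    ]]
```

```bash
python3 -m jog '0 0 6 0.05 -0.026 0 60; 0 0 12 0.105 -0.055 0 60; 0 0 18 0.16 -0.083 0 60; 0 0 23 0.215 -0.112 0 60; 0 0 26 0.27 -0.14 0 60'
cat >> h.py <<'E'
def tgt(p,tooly=None):
    "tool shift/turn needed to bring TCP to p"
    st=r.state(); T=R.from_quat(st['ee_rot'])
    print('clock',st['clock'],'pos',st['position'].round(4),'tooly deg',np.degrees(np.arctan2(T.as_matrix()[1,1],T.as_matrix()[0,1])).round(2),'tilt',T.as_matrix()[:,2].round(4),'gap',round(st['finger_gap'],4),'F',st['force'].round(2))
    print('shift',T.inv().apply(np.asarray(p)-st['position']).round(4))
E
python3 -c "
from h import *
tgt([.519,-.222,.40])"
```

```text
clock: 0.78
position: [0.4112, -0.3391, 0.4046]
ee_rot: [0.999, -0.055, 0.0, -0.0]
force: [0.4, -0.5, -0.5]
finger_gap: 0.0558
clock 0.775 pos [ 0.4112 -0.3391  0.4046] tooly deg -96.27 tilt [ 0.  0. -1.] gap 0.0558 F [ 0.42 -0.51 -0.46]
shift [ 0.0943 -0.1282  0.0046]
```

```bash
python3 -m jog '0 0 0 0.03 -0.041 0.01 60; 0 0 0 0.06 -0.082 0.02 60; 0 0 0 0.085 -0.116 0.03 60; 0 0 0 0.094 -0.128 0.034 60; 0 0 0 0.094 -0.128 0.034 60'
python3 - <<'E'
from h import *
tgt([.519,-.222,.37])
W=cam('wrist'); im=viewer.read_camera('wrist'); cv2.imwrite('pics/w1.png',im[:,:,::-1])
import pickle; pickle.dump(W,open('w1.pkl','wb'))
print(proj(W,[.519,-.222,.132]))
E
```

```text
clock: 1.4
position: [0.5175, -0.2232, 0.3701]
ee_rot: [0.999, -0.053, -0.001, -0.0]
force: [-0.6, -0.6, 0.7]
finger_gap: 0.0558
clock 1.4 pos [ 0.5175 -0.2232  0.3701] tooly deg -96.04 tilt [-1.2e-03  3.0e-04 -1.0e+00] gap 0.0558 F [-0.6 -0.6  0.7]
shift [ 0.0013 -0.0014  0.0001]
[275.56393643 221.54985734]
```

View pics/w1.png

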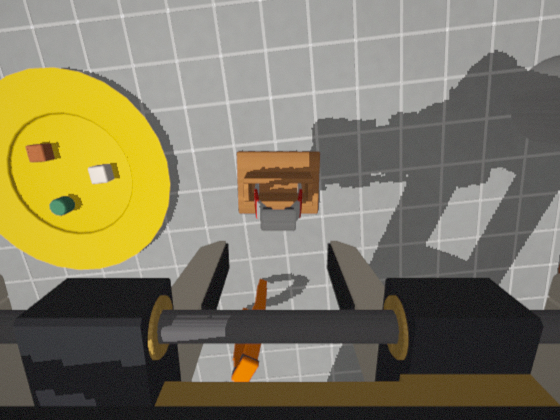

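Wrist view: the stand is centred at (279,182), nearly aligned with the image. The grey bow of the tongs is at (278,218) with the red panel edges at (257,200) and (300,200). The orange pair is at (250,330). The plate at the left holds the green pellet at (62,206), white lump (101,174) and brown lump (40,152).

Run:
```python
import cv2
b=cv2.imread('pics/w1.png'); cv2.imwrite('pics/w1c.png',cv2.resize(b[140:240,225:335],None,fx=6,fy=6,interpolation=2))
```

```text
(no output)
```

View pics/w1c.png

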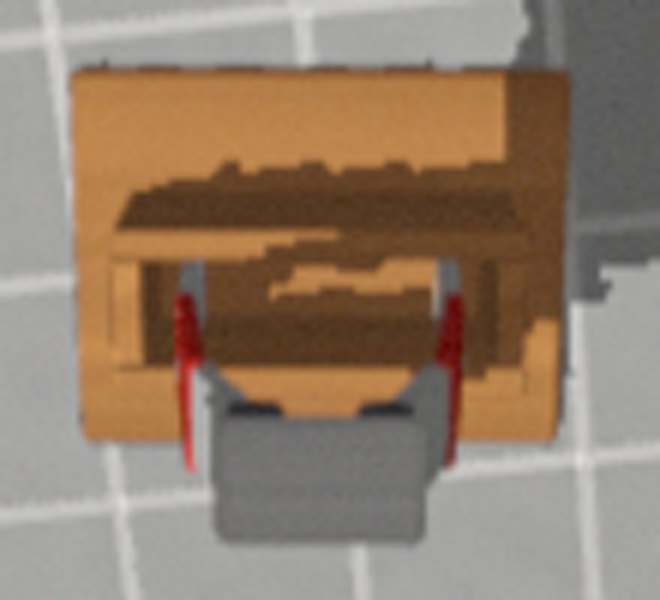

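Run:
```python
from h import *
import pickle
np.set_printoptions(precision=4,suppress=True)
W=pickle.load(open('w1.pkl','rb'))
f=lambda u,v,z: onz(W,225+u/6-.4,140+v/6-.4,z)[:2]
for z in(.128,.132): print('bow',z,f(319,478,z),[f(*c,z) for c in((214,540),(424,540),(424,418),(214,418))])
b=[f(*c,.0) for c in((85,440),(557,440),(570,70),(72,70))]; print('base0',np.mean(b,0),b)
b=[f(*c,.010) for c in((85,440),(557,440),(570,70),(72,70))]; print('base10',np.mean(b,0),b)
b=[f(*c,.046) for c in((142,365),(497,365),(497,262),(142,262))]; print('pocket',np.mean(b,0),b)
b=[f(*c,.102) for c in((192,468),(447,468))]; print('panel top',np.mean(b,0),b)
im=cv2.imread('pics/w1.png')[:,:,::-1].copy()
for x in blobs(im,(60,80,30),(95,255,255),40): print('green',x[0].tolist(),x[1],onz(W,*x[1],.013),onz(W,*x[1],.018), onz(W,*x[1],.023))
```

```text
bow 0.128 [ 0.5192 -0.2236] [array([ 0.5125, -0.2099]), array([ 0.5098, -0.2357]), array([ 0.5255, -0.2371]), array([ 0.5282, -0.2118])]
bow 0.132 [ 0.5206 -0.2238] [array([ 0.514 , -0.2103]), array([ 0.5113, -0.2356]), array([ 0.5268, -0.237 ]), array([ 0.5294, -0.2121])]
base0 [ 0.5181 -0.2239] [array([ 0.4878, -0.1752]), array([ 0.4783, -0.2652]), array([ 0.5484, -0.2725]), array([ 0.5579, -0.1826])]
base10 [ 0.5203 -0.2241] [array([ 0.4908, -0.1768]), array([ 0.4816, -0.2643]), array([ 0.5497, -0.2713]), array([ 0.5589, -0.184 ])]
pocket [ 0.5193 -0.2237] [array([ 0.5137, -0.1937]), array([ 0.5076, -0.2519]), array([ 0.5249, -0.2532]), array([ 0.5309, -0.196 ])]
panel top [ 0.5117 -0.2229] [array([ 0.5135, -0.2056]), array([ 0.5099, -0.2402])]
green [50, 197, 24, 18, 311] [ 61.8 205.3] [0.5209 0.0152 0.013 ] [0.522  0.0115 0.018 ] [0.5231 0.0079 0.023 ]
```

Run:
```python
from h import *
tgt([.5195,-.2238,.2493])
```

```text
clock 1.45 pos [ 0.5171 -0.224   0.3706] tooly deg -96.11 tilt [-8.e-04 -3.e-04 -1.e+00] gap 0.0556 F [-0.25  0.38 -0.31]
shift [ 0.0024 -0.0005  0.1213]
```

```bash
python3 -m jog '0 0 0 0.002 -0.0005 0.03 65; 0 0 0 0.0025 -0.0005 0.065 65; 0 0 0 0.0025 -0.0005 0.095 65; 0 0 0 0.0025 -0.0005 0.115 65; 0 0 0 0.0025 -0.0005 0.121 65' 4
python3 - <<'E'
from h import *
tgt([.5195,-.2238,.2493])
viewer
im=viewer.read_camera('side'); cv2.imwrite('pics/s2.png',cv2.resize(im[80:220,220:370,::-1],None,fx=4,fy=4,interpolation=2))
E
```

```text
clock: 2.08
position: [0.5192, -0.2241, 0.2488]
ee_rot: [0.999, -0.054, -0.001, -0.0]
force: [0.2, -0.1, -0.4]
finger_gap: 0.0607
clock 2.075 pos [ 0.5192 -0.2241  0.2488] tooly deg -96.2 tilt [-1.5e-03  6.0e-04 -1.0e+00] gap 0.0607 F [ 0.2  -0.08 -0.42]
shift [ 0.0003 -0.0003 -0.0005]
```

View pics/s2.png

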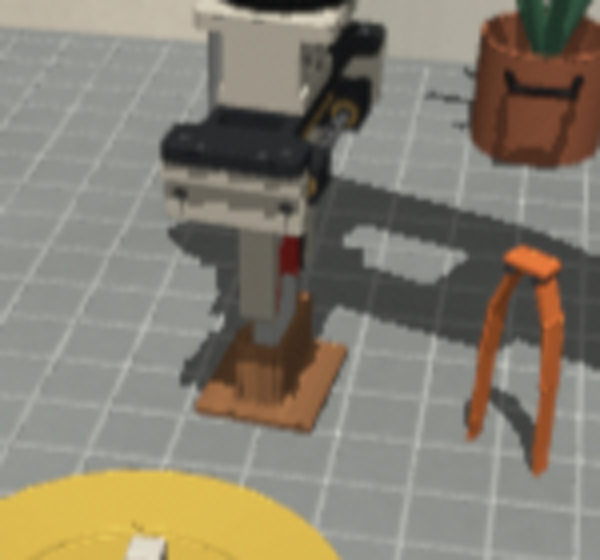

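The side view shows the fingers straddling the tongs' panels above the stand's mouth, with the bow clear of the gripper body. Now I close to 39 mm, which is 42 %.

```bash
python3 -m jog '0 0 0 0 0 0 42; 0 0 0 0 0 0 42; 0 0 0 0 0 0 42; 0 0 0 0 0 0 42; 0 0 0 0 0 0 42' 5
```

```text
clock: 2.75
position: [0.5205, -0.2236, 0.251]
ee_rot: [0.999, -0.053, 0.001, 0.0]
force: [0.1, -0.6, 6.6]
finger_gap: 0.0404
```

Run:
```python
from h import *
for i in range(2):
  tgt([.5195,-.2238,.2493])
  im=viewer.read_camera('wrist')
cv2.imwrite('pics/w3.png',im[:,:,::-1])
tgt([.5195,-.2238,.2493])
im=viewer.read_camera('scene'); cv2.imwrite('pics/s3.png',cv2.resize(im[180:330,160:320,::-1],None,fx=4,fy=4,interpolation=2))
```

```text
clock 2.75 pos [ 0.5205 -0.2236  0.251 ] tooly deg -96.12 tilt [ 0.002 -0.001 -1.   ] gap 0.0404 F [ 0.06 -0.63  6.59]
shift [-0.001   0.0003  0.0017]
clock 2.8 pos [ 0.5205 -0.2236  0.2509] tooly deg -96.12 tilt [ 0.0019 -0.001  -1.    ] gap 0.0403 F [ 0.41 -0.16  6.01]
shift [-0.001   0.0003  0.0016]
clock 2.85 pos [ 0.5205 -0.2236  0.2509] tooly deg -96.12 tilt [ 0.0019 -0.001  -1.    ] gap 0.0403 F [-0.24 -0.41  6.31]
shift [-0.001   0.0003  0.0016]
```

View pics/s3.png

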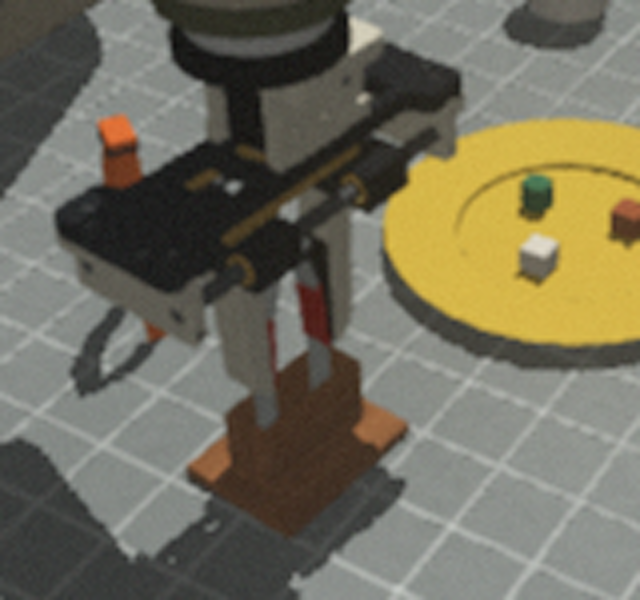

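View pics/w3.png

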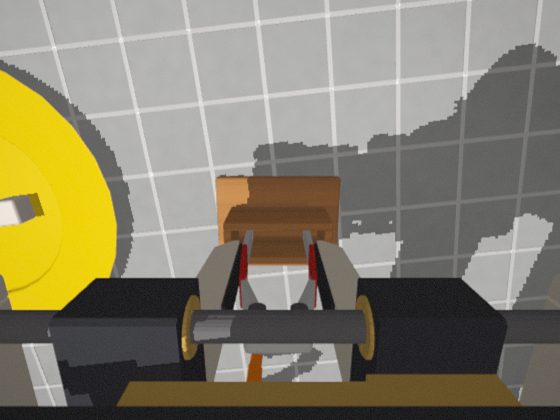

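The scene view shows the fingers on both red panels, level, with their tips above the stand mouth and the bow free below the body. The gap is 40.3 mm and there's a 6 N upward push, so I'll grip a little harder at the same opening and raise slightly to release the push.

```bash
python3 -m jog '0 0 0 0 0 0 42; 0 0 0 0 0 0 42; 0 0 0 0 0 -0.001 42; 0 0 0 0 0 -0.002 42; 0 0 0 0 0 -0.002 42' 8; python3 -c "
from h import *
tgt([.5195,-.2238,.2493])"
```

```text
clock: 3.52
position: [0.5198, -0.2233, 0.2514]
ee_rot: [0.999, -0.053, -0.0, -0.0]
force: [-0.6, 0.4, -0.1]
finger_gap: 0.0393
clock 3.525 pos [ 0.5198 -0.2233  0.2514] tooly deg -96.13 tilt [-7.e-04  4.e-04 -1.e+00] gap 0.0393 F [-0.6   0.42 -0.13]
shift [-0.0002  0.0006  0.0021]
```

```bash
python3 -m jog '0 0 0 0 0 -0.015 42; 0 0 0 0 0 -0.035 42; 0 0 0 0 0 -0.055 42; 0 0 0 0 0 -0.07 42; 0 0 0 0 0 -0.075 42'; python3 -m jog '0 0 0 -0.002 -0.02 0 42; 0 0 0 -0.005 -0.055 0 42; 0 0 0 -0.009 -0.095 0 42; 0 0 0 -0.013 -0.135 0 42; 0 0 0 -0.017 -0.175 0 42'; python3 -m jog '0 0 0 -0.002 -0.025 0 42; 0 0 0 -0.004 -0.045 0 42; 0 0 0 -0.005 -0.058 0 42; 0 0 0 -0.006 -0.0625 0 42; 0 0 0 -0.006 -0.0625 0 42'
python3 - <<'E'
from h import *
import pickle
np.set_printoptions(precision=4,suppress=True)
tgt([.522,.015,.2493])
W=cam('wrist');st=r.state(); im=viewer.read_camera('wrist'); cv2.imwrite('pics/w4.png',im[:,:,::-1])
pickle.dump((W,st),open('w4.pkl','wb'))
im=viewer.read_camera('side'); cv2.imwrite('pics/s4.png',cv2.resize(im[60:340,130:410,::-1],None,fx=2,fy=2,interpolation=2))
im=viewer.read_camera('scene'); cv2.imwrite('pics/c4.png',cv2.resize(im[120:300,200:400,::-1],None,fx=3,fy=3,interpolation=2))
E
```

```text
clock: 4.15
position: [0.5204, -0.2236, 0.3288]
ee_rot: [0.999, -0.053, 0.001, 0.001]
force: [0.9, -0.3, -1.2]
finger_gap: 0.0394
clock: 4.78
position: [0.5209, -0.0452, 0.3256]
ee_rot: [0.999, -0.053, -0.001, -0.0]
force: [0.8, -0.8, -0.7]
finger_gap: 0.0392
clock: 5.4
position: [0.5223, 0.0153, 0.3265]
ee_rot: [0.999, -0.053, -0.0, 0.0]
force: [0.8, 0.6, -0.9]
finger_gap: 0.0388
clock 5.4 pos [0.5223 0.0153 0.3265] tooly deg -96.12 tilt [-0.0004 -0.0001 -1.    ] gap 0.0388 F [ 0.84  0.63 -0.91]
shift [-0.0002  0.0003  0.0772]
```

View pics/w4.png

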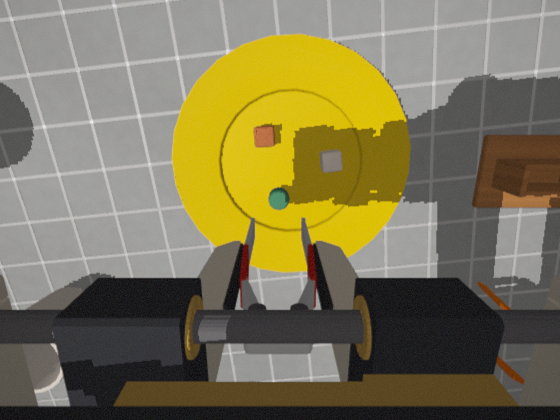

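View pics/s4.png

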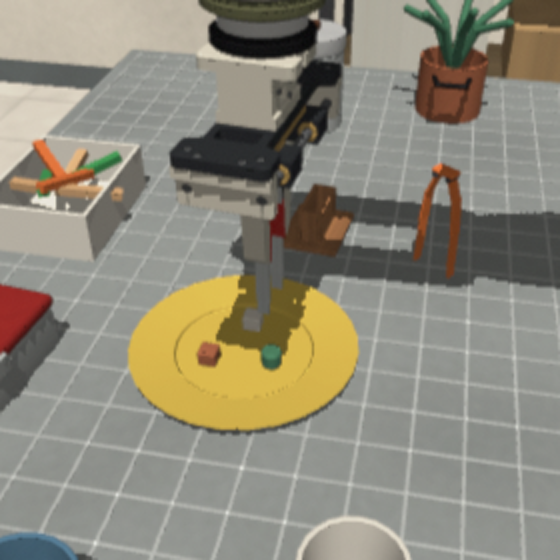

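View pics/c4.png

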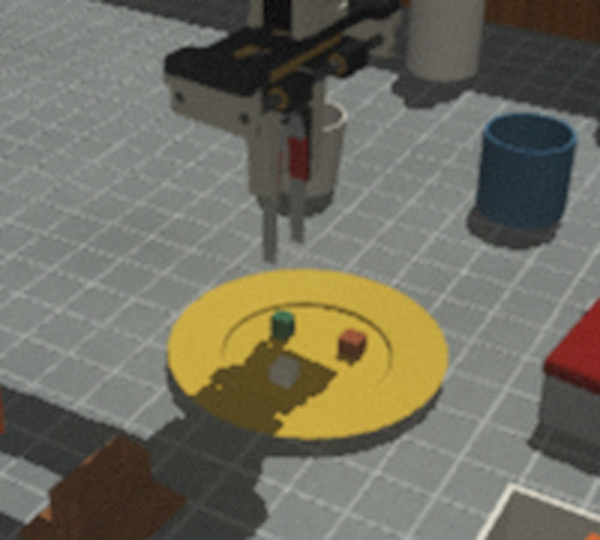

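The tongs are in the gripper, upright, and the stand is empty. In the wrist view the tips are at (252,220) and (304,220), with the pellet at (278,198) midway between them in columns. The white lump is at (331,161) and the brown one at (264,136).

Run:
```python
from h import *
import pickle
np.set_printoptions(precision=4,suppress=True)
W,st=pickle.load(open('w4.pkl','rb'))
im=cv2.imread('pics/w4.png')
cv2.imwrite('pics/w4c.png',cv2.resize(im[180:260,235:325],None,fx=8,fy=7,interpolation=2))
for x in blobs(im[:,:,::-1].copy(),(60,80,30),(95,255,255),40): print('green',x[0].tolist(),x[1],onz(W,*x[1],.013),onz(W,*x[1],.018), onz(W,*x[1],.022))
p=st['position']; T=R.from_quat(st['ee_rot']).as_matrix()
for dy in(-.0185,.0185): print(proj(W,p+T@[0,dy,.243]), proj(W,p+T@[.005,dy,.243]))
```

```text
green [269, 188, 20, 21, 315] [278.5 198.3] [0.5207 0.0144 0.013 ] [0.5221 0.0143 0.018 ] [0.5231 0.0142 0.022 ]
[252.349  221.4746] [252.2001 215.0344]
[302.4781 221.5   ] [302.6312 215.0599]
```

View pics/w4c.png

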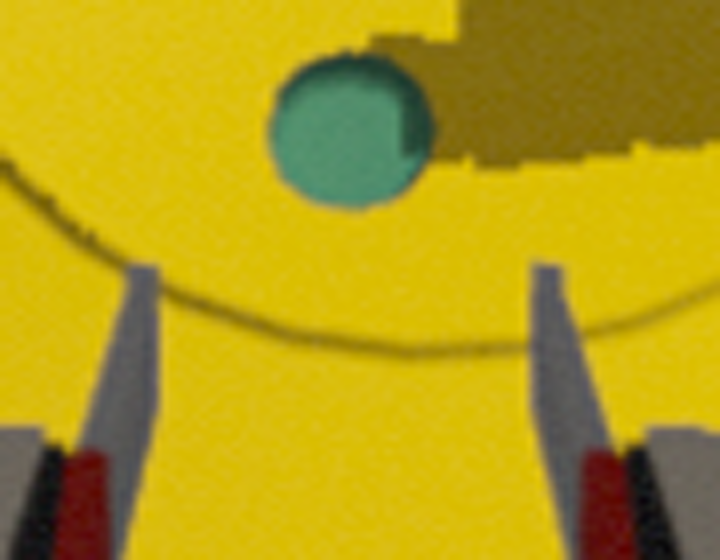

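```bash
python3 -m jog '0 0 0 0 0 0.015 42; 0 0 0 0 0 0.03 42; 0 0 0 0 0 0.044 42; 0 0 0 0 0 0.05 42; 0 0 0 0 0 0.05 42'
python3 - <<'E'
from h import *
import pickle
np.set_printoptions(precision=4,suppress=True)
tgt([.522,.015,.2493])
W=cam('wrist');st=r.state(); im=viewer.read_camera('wrist'); im=im[:,:,::-1].copy()
cv2.imwrite('pics/w5c.png',cv2.resize(im[180:260,235:325],None,fx=8,fy=7,interpolation=2))
for x in blobs(im[:,:,::-1].copy(),(60,80,30),(95,255,255),40): print('green',x[0].tolist(),x[1],onz(W,*x[1],.013),onz(W,*x[1],.018), onz(W,*x[1],.022))
p=st['position']; T=R.from_quat(st['ee_rot']).as_matrix()
print(proj(W,[.522,.0143,.022]),proj(W,p+T@[0,0,.243]),proj(W,p+T@[0.005,0,.243]))
im=viewer.read_camera('scene')[:,:,::-1]; cv2.imwrite('pics/c5.png',cv2.resize(im[160:270,240:360],None,fx=5,fy=5,interpolation=2))
E
```

```text
clock: 6.18
position: [0.5222, 0.0152, 0.2759]
ee_rot: [0.999, -0.053, -0.001, -0.0]
force: [0.3, 0.3, -0.2]
finger_gap: 0.0394
clock 6.175 pos [0.5222 0.0152 0.2759] tooly deg -96.13 tilt [-0.0014  0.0001 -1.    ] gap 0.0394 F [ 0.28  0.35 -0.18]
shift [-0.0001  0.0003  0.0266]
green [268, 202, 23, 25, 467] [278.7 214.2] [0.5209 0.0143 0.013 ] [0.5225 0.0142 0.018 ] [0.5238 0.0141 0.022 ]
[278.6512 216.476 ] [277.4123 221.5075] [277.4143 215.0689]
```

View pics/w5c.png

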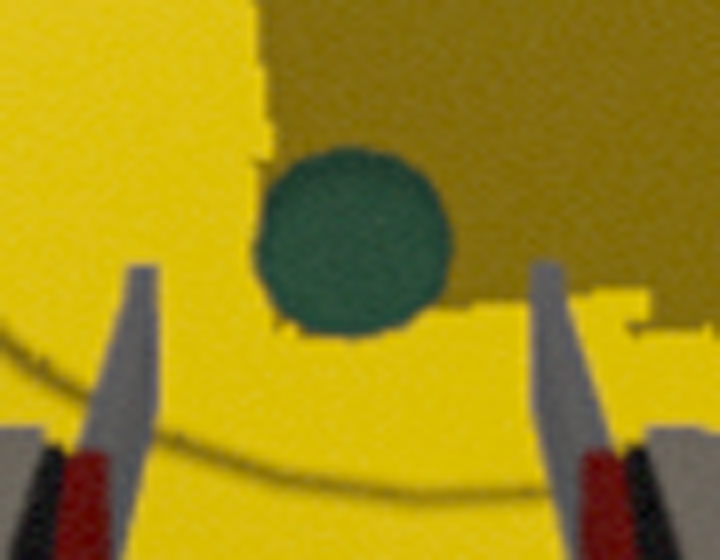

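View pics/c5.png

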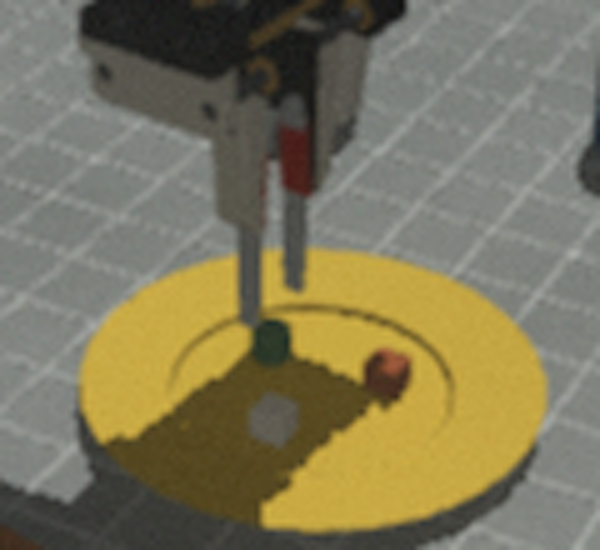

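Wrist crop: pellet top centre at about (279,216.6), tips midline at column 278. The front edge of the tips is at row 217.6, so the tips sit about 1.5 to 2 mm short in tool x. I'll correct that while lowering until the tips are about 3–4 mm above the plate floor.

```bash
python3 -m jog '0 0 0 0.0015 0 0 42; 0 0 0 0.0015 0 0.008 42; 0 0 0 0.0015 0 0.016 42; 0 0 0 0.0015 0 0.022 42; 0 0 0 0.0015 0 0.0235 42'
python3 - <<'E'
from h import *
np.set_printoptions(precision=4,suppress=True)
W=cam('wrist'); im=viewer.read_camera('wrist'); im=im[:,:,::-1].copy()
tgt([.522,.015,.2493])
a=cv2.resize(im[180:260,235:325],(400,380),interpolation=2)
im=viewer.read_camera('side')[:,:,::-1]; b=cv2.resize(im[170:270,215:315],(390,380),interpolation=2)
cv2.imwrite('pics/w6.png',np.hstack([a,b]))
E
```

```text
clock: 6.9
position: [0.5236, 0.0151, 0.2523]
ee_rot: [0.999, -0.053, -0.001, -0.0]
force: [-0.1, -0.1, -0.2]
finger_gap: 0.0391
clock 6.95 pos [0.5237 0.0151 0.2525] tooly deg -96.12 tilt [-0.0012  0.0001 -1.    ] gap 0.0392 F [ 0.02  0.7  -0.02]
shift [-0.0017  0.0003  0.0032]
```

View pics/w6.png

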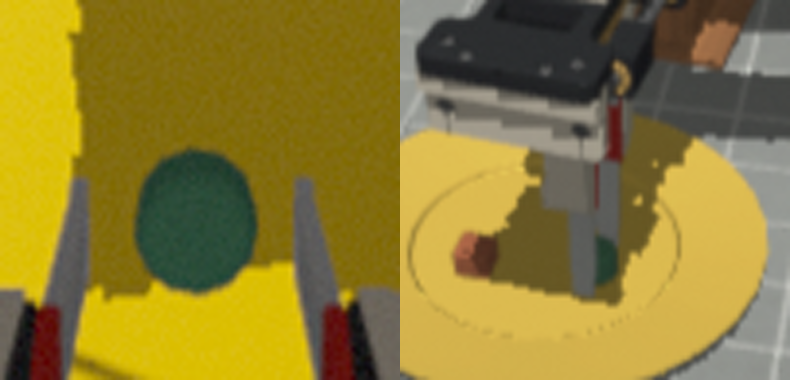

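The tips straddle the pellet, with its centre in line with theirs. The side view agrees, showing the near tip in front of the pellet. Squeeze.

```bash
python3 -m jog '0 0 0 0 0 0 40; 0 0 0 0 0 0 38; 0 0 0 0 0 0 36; 0 0 0 0 0 0 33; 0 0 0 0 0 0 30' 11; python3 -m jog '0 0 0 0 0 0 30; 0 0 0 0 0 0 30; 0 0 0 0 0 0 30; 0 0 0 0 0 0 30; 0 0 0 0 0 0 30'
python3 - <<'E'
from h import *
np.set_printoptions(precision=4,suppress=True)
W=cam('wrist'); im=viewer.read_camera('wrist'); im=im[:,:,::-1].copy()
tgt([.522,.015,.2493])
cv2.imwrite('pics/w7.png',cv2.resize(im[180:260,235:325],(400,380),interpolation=2))
E
```

```text
clock: 7.62
position: [0.524, 0.0151, 0.2534]
ee_rot: [0.999, -0.053, 0.0, 0.0]
force: [0.4, -0.1, -0.3]
finger_gap: 0.0317
clock: 8.25
position: [0.524, 0.015, 0.2533]
ee_rot: [0.999, -0.053, 0.0, 0.0]
force: [0.1, -0.4, 0.5]
finger_gap: 0.0316
clock 8.3 pos [0.524  0.0151 0.2533] tooly deg -96.13 tilt [ 0.0001 -0.     -1.    ] gap 0.0318 F [ 0.49 -0.09  0.65]
shift [-0.002   0.0003  0.004 ]
```

View pics/w7.png

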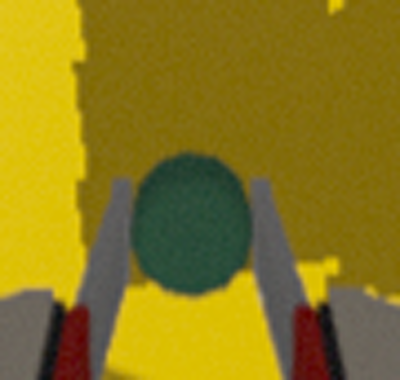

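The pellet is gripped squarely between the tips, with the gap at 31.7 mm as expected. Lift, check the hold, and travel.

```bash
python3 -m jog '0 0 0 0 0 -0.01 30; 0 0 0 0 0 -0.035 30; 0 0 0 0 0 -0.065 30; 0 0 0 0 0 -0.1 30; 0 0 0 0 0 -0.12 30'; python3 -m jog '0 0 0 0.003 -0.015 0 30; 0 0 0 0.009 -0.045 0 30; 0 0 0 0.016 -0.085 0 30; 0 0 0 0.024 -0.125 0 30; 0 0 0 0.031 -0.165 0 30'; python3 -m jog '0 0 0 0.007 -0.04 0 30; 0 0 0 0.014 -0.08 0 30; 0 0 0 0.021 -0.115 0 30; 0 0 0 0.025 -0.135 0 30; 0 0 0 0.026 -0.14 0 30'
python3 - <<'E'
from h import *
import pickle
np.set_printoptions(precision=4,suppress=True)
tgt([.613,.312,.373])
im=viewer.read_camera('side')[:,:,::-1]; cv2.imwrite('pics/s8.png',im)
tgt([.613,.312,.373])
W=cam('wrist'); im=viewer.read_camera('wrist'); im=im[:,:,::-1].copy()
pickle.dump((W,r.state()),open('w8.pkl','wb'))
cv2.imwrite('pics/w8.png',im)
E
```

```text
clock: 8.93
position: [0.5243, 0.015, 0.3759]
ee_rot: [0.999, -0.053, 0.001, 0.0]
force: [-0.2, 0.0, -0.3]
finger_gap: 0.0315
clock: 9.55
position: [0.5722, 0.178, 0.3708]
ee_rot: [0.999, -0.053, -0.001, 0.0]
force: [0.0, 0.3, -0.4]
finger_gap: 0.0319
clock: 10.18
position: [0.6125, 0.3142, 0.3704]
ee_rot: [0.999, -0.052, -0.002, 0.001]
force: [0.6, -1.1, -1.0]
finger_gap: 0.032
clock 10.175 pos [0.6125 0.3142 0.3704] tooly deg -96.02 tilt [-0.0033 -0.001  -1.    ] gap 0.032 F [ 0.61 -1.07 -1.02]
shift [ 0.0007  0.0021 -0.0026]
clock 10.225 pos [0.6126 0.3138 0.3709] tooly deg -96.04 tilt [-0.0028 -0.0009 -1.    ] gap 0.0315 F [-0.77  0.31  0.48]
shift [ 0.0005  0.0017 -0.0021]
```

View pics/w8.png

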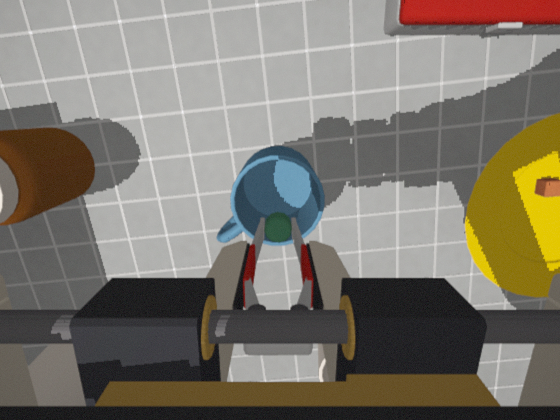

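View pics/s8.png

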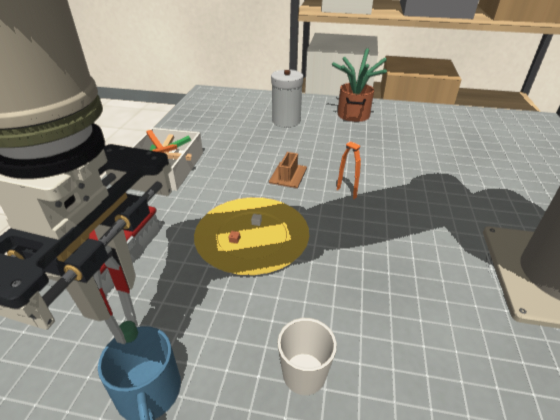

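The wrist view shows the pellet between the tips at (278,227), and the mug rim spanning columns 231–324 and rows about 152–243, handle to the left at (228,232). The side view shows the pellet held above the mug. Measuring the rim centre.

Run:
```python
from h import *
import pickle
np.set_printoptions(precision=4,suppress=True)
W,st=pickle.load(open('w8.pkl','rb'))
im=cv2.imread('pics/w8.png')
for u in [(231,197),(324,197),(278,243)]: print(onz(W,*u,.08))
m=cv2.inRange(cv2.cvtColor(im,cv2.COLOR_BGR2HSV),np.array((96,80,25)),np.array((122,255,255)))
cs=max(cv2.findContours(m,0,1)[0],key=cv2.contourArea)[:,0]
P=np.array([onz(W,*p,.08)[:2] for p in cs]); uv=cs
k=((uv[:,0]<240)&(uv[:,1]<215))|((uv[:,0]>310)&(uv[:,1]>175))|((uv[:,1]>232)&(uv[:,0]>270)&(uv[:,0]<320))
k&=(uv[:,1]>170)
P=P[k]; A=np.c_[2*P,np.ones(len(P))]; s=np.linalg.lstsq(A,(P**2).sum(1),rcond=None)[0]
print('mug',s[:2],np.sqrt(s[2]+s[:2]@s[:2]),len(P))
cv2.imwrite('pics/w8c.png',cv2.resize(im[135:255,210:340],(780,600)[:2] if 0 else (650,600),interpolation=2))
tgt([.613,.312,.373])
```

```text
[0.622  0.3534 0.08  ]
[0.6134 0.2723 0.08  ]
[0.5743 0.317  0.08  ]
mug [0.6138 0.3136] 0.04054711928232669 107
clock 10.275 pos [0.6127 0.3128 0.3714] tooly deg -96.08 tilt [-0.0023 -0.001  -1.    ] gap 0.0315 F [ 0.29 -0.5  -0.77]
shift [ 0.0003  0.0008 -0.0016]
```

View pics/w8c.png

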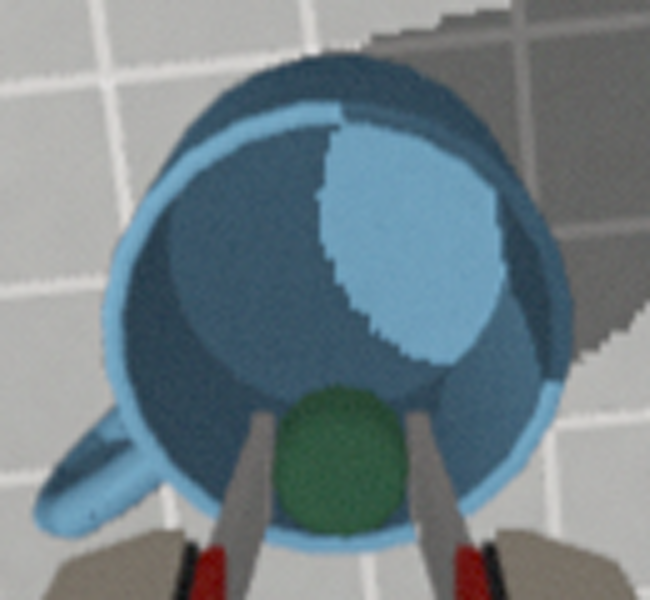

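The mug centre is (0.614, 0.314), and the three views agree within about 4 mm. The tips are at about (0.611, 0.313), so they'll go straight in. Lowering puts them about 40 mm below the rim with the fingers still above it.

```bash
python3 -m jog '0 0 0 0.002 0 0.015 30; 0 0 0 0.002 0 0.035 30; 0 0 0 0.002 0 0.06 30; 0 0 0 0.002 0 0.08 30; 0 0 0 0.002 0 0.088 30'
python3 - <<'E'
from h import *
tgt([.6138,.3136,.2825])
im=viewer.read_camera('wrist')[:,:,::-1]; a=cv2.resize(im[150:270,210:340],(390,380),interpolation=2)
im=viewer.read_camera('side')[:,:,::-1]; b=cv2.resize(im[270:420,60:220],(405,380),interpolation=2)
cv2.imwrite('pics/w9.png',np.hstack([a,b]))
E
```

```text
clock: 10.9
position: [0.6145, 0.3113, 0.2823]
ee_rot: [0.999, -0.054, -0.002, 0.001]
force: [-0.1, -0.5, -0.2]
finger_gap: 0.0317
clock 10.9 pos [0.6145 0.3113 0.2823] tooly deg -96.16 tilt [-0.0035 -0.0015 -1.    ] gap 0.0317 F [-0.11 -0.47 -0.23]
shift [-0.0009 -0.0022 -0.0002]
```

View pics/w9.png

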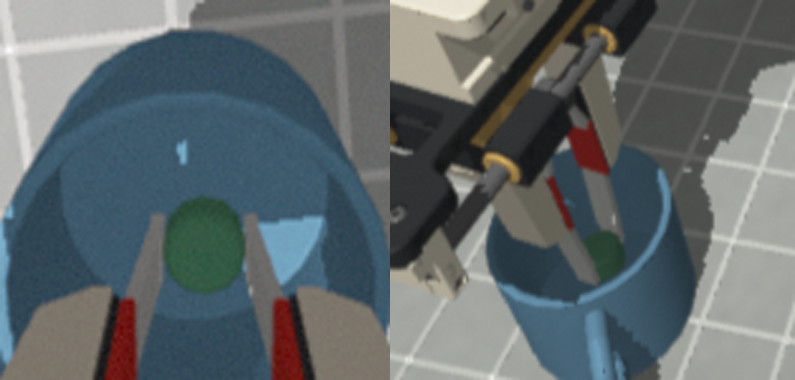

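Both views show the pellet inside the mug, well below the rim and near the centre. Opening to 39 mm.

```bash
python3 -m jog '0 0 0 0 0 0 34; 0 0 0 0 0 0 37; 0 0 0 0 0 0 40; 0 0 0 0 0 0 42; 0 0 0 0 0 0 42' 8; python3 -m jog '0 0 0 0 0 0 42; 0 0 0 0 0 -0.01 42; 0 0 0 0 0 -0.03 42; 0 0 0 0 0 -0.055 42; 0 0 0 0 0 -0.085 42';  python3 - <<'E'
from h import *
tgt([.6138,.3136,.2825])
im=viewer.read_camera('wrist')[:,:,::-1]; a=cv2.resize(im[130:270,200:350],(390,380),interpolation=2)
im=viewer.read_camera('side')[:,:,::-1]; b=cv2.resize(im[270:420,60:220],(405,380),interpolation=2)
cv2.imwrite('pics/w10.png',np.hstack([a,b]))
E
```

```text
clock: 11.62
position: [0.6152, 0.312, 0.2853]
ee_rot: [0.999, -0.053, 0.0, -0.0]
force: [-0.8, -0.5, 0.3]
finger_gap: 0.0387
clock: 12.25
position: [0.6152, 0.312, 0.3726]
ee_rot: [0.999, -0.053, 0.0, -0.0]
force: [0.6, -0.6, -1.2]
finger_gap: 0.0396
clock 12.25 pos [0.6152 0.312  0.3726] tooly deg -96.13 tilt [ 9.e-04  4.e-04 -1.e+00] gap 0.0396 F [ 0.59 -0.61 -1.2 ]
shift [-0.0016 -0.0014  0.0901]
```

View pics/w10.png

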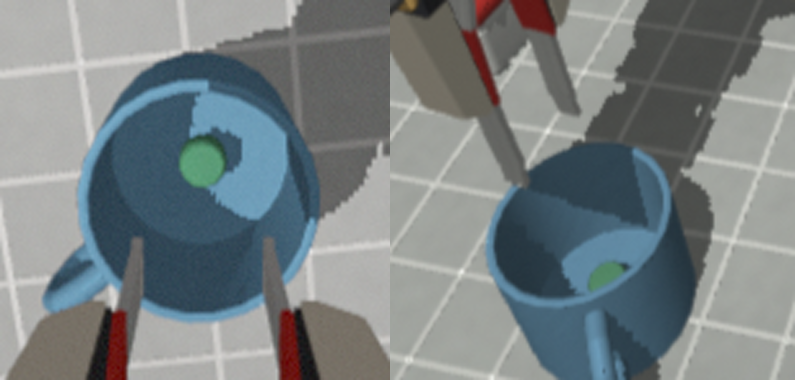

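The pellet lies on the mug floor (visible in both views) and the tongs are clear above the rim. Returning to the stand.

```bash
python3 -m jog '0 0 0 -0.001 0.015 0 42; 0 0 0 -0.004 0.05 0 42; 0 0 0 -0.007 0.095 0 42; 0 0 0 -0.010 0.14 0 42; 0 0 0 -0.0135 0.19 0 42'; python3 -m jog '0 0 0 -0.003 0.045 0 42; 0 0 0 -0.006 0.09 0 42; 0 0 0 -0.0095 0.135 0 42; 0 0 0 -0.0125 0.18 0 42; 0 0 0 -0.0155 0.22 0 42'; python3 -m jog '0 0 0 -0.0025 0.035 0 42; 0 0 0 -0.0055 0.075 0.005 42; 0 0 0 -0.0075 0.11 0.015 42; 0 0 0 -0.009 0.128 0.025 42; 0 0 0 -0.009 0.132 0.03 42';python3 - <<'E'
from h import *
import pickle
im=viewer.read_camera('side')[:,:,::-1]; b=cv2.resize(im[80:200,230:350],(380,380),interpolation=2)
W=cam('wrist'); im=viewer.read_camera('wrist')[:,:,::-1].copy(); pickle.dump((W,r.state()),open('w11.pkl','wb')); cv2.imwrite('pics/w11.png',im)
a=cv2.resize(im[140:260,210:340],(410,380),interpolation=2)
cv2.imwrite('pics/w11c.png',np.hstack([a,b]))
tgt([.5198,-.2233,.2514])
E
```

```text
clock: 12.98
position: [0.5802, 0.1225, 0.3683]
ee_rot: [0.999, -0.053, -0.001, 0.0]
force: [-0.1, -0.2, -1.2]
finger_gap: 0.0388
clock: 13.6
position: [0.541, -0.0946, 0.3684]
ee_rot: [0.999, -0.054, -0.001, -0.0]
force: [0.3, 0.2, -0.7]
finger_gap: 0.0392
clock: 14.22
position: [0.5186, -0.2234, 0.3384]
ee_rot: [0.999, -0.054, -0.001, -0.001]
force: [0.4, 0.7, -1.3]
finger_gap: 0.0393
clock 14.325 pos [ 0.5191 -0.2224  0.3389] tooly deg -96.14 tilt [-0.0019  0.0014 -1.    ] gap 0.0395 F [ 0.25  1.05 -1.48]
shift [0.0009 0.0009 0.0875]
```

View pics/w11c.png

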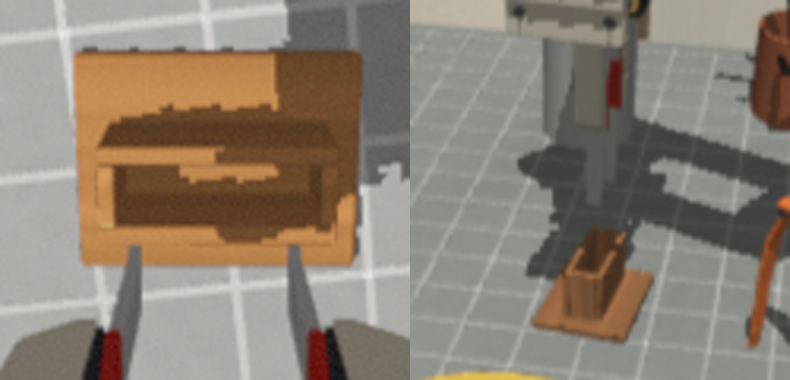

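The tips are over the pocket: midline at crop column 214 against the pocket's 218 (about 1 mm). The tip row hasn't changed, so nothing has slipped. I'll lower to just above the mouth and check fore and aft.

```bash
python3 -m jog '0 0 0 0.001 0.001 0.01 42; 0 0 0 0.001 0.001 0.022 42; 0 0 0 0.001 0.001 0.034 42; 0 0 0 0.001 0.001 0.038 42; 0 0 0 0.001 0.001 0.038 42';python3 - <<'E'
from h import *
im=viewer.read_camera('side')[:,:,::-1]; b=cv2.resize(im[80:200,230:350],(380,380),interpolation=2)
im=viewer.read_camera('wrist')[:,:,::-1].copy()
a=cv2.resize(im[160:280,210:340],(410,380),interpolation=2)
cv2.imwrite('pics/w12c.png',np.hstack([a,b]))
tgt([.5198,-.2233,.2514])
E
```

```text
clock: 14.95
position: [0.5203, -0.2238, 0.3017]
ee_rot: [0.999, -0.053, -0.0, -0.0]
force: [-0.2, 0.0, 0.2]
finger_gap: 0.0391
clock 15.05 pos [ 0.5206 -0.224   0.3026] tooly deg -96.13 tilt [ 5.e-04 -3.e-04 -1.e+00] gap 0.039 F [ 0.77 -0.72 -0.66]
shift [-0.0009 -0.0006  0.0512]
```

View pics/w12c.png

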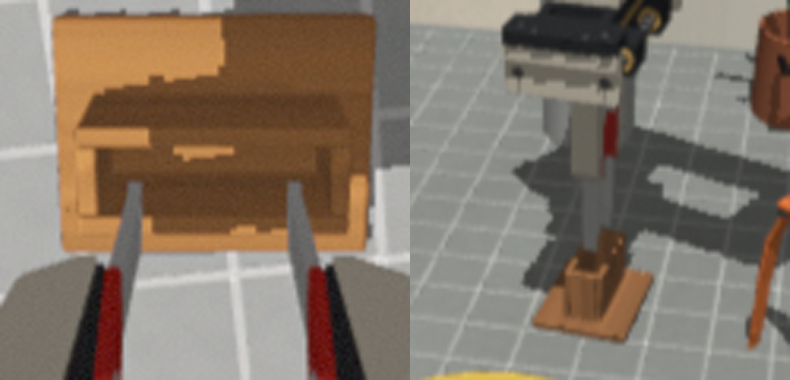

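Allowing for the 13 mm still to descend, the tips will enter the pocket centred within about 1.5 mm (margin 4 mm). Lowering.

```bash
python3 -m jog '0 0 0 0.0005 0 0.01 42; 0 0 0 0.0005 0 0.02 42; 0 0 0 0 0 0.03 42; 0 0 0 0 0 0.04 42; 0 0 0 0 0 0.047 42'; python3 -m jog '0 0 0 0 0 0.001 42; 0 0 0 0 0 0.002 42; 0 0 0 0 0 0.003 42; 0 0 0 0 0 0.003 42; 0 0 0 0 0 0.003 42'; python3 -c "
from h import *
tgt([.5198,-.2233,.2514])"
```

```text
clock: 15.68
position: [0.5202, -0.2238, 0.2542]
ee_rot: [0.999, -0.053, -0.0, -0.0]
force: [0.4, -1.1, -0.4]
finger_gap: 0.0393
clock: 16.3
position: [0.5205, -0.224, 0.2525]
ee_rot: [0.999, -0.053, 0.0, 0.0]
force: [0.1, 0.0, -0.6]
finger_gap: 0.0391
clock 16.3 pos [ 0.5205 -0.224   0.2525] tooly deg -96.13 tilt [ 3.e-04 -1.e-04 -1.e+00] gap 0.0391 F [ 0.1   0.05 -0.55]
shift [-0.0008 -0.0006  0.0011]
```

```bash
python3 -m jog '0 0 0 0 0 0.001 42; 0 0 0 0 0 0.0015 42; 0 0 0 0 0 0.0015 42; 0 0 0 0 0 0.002 42; 0 0 0 0 0 0.002 42'; python3 -c "
from h import *
tgt([.5198,-.2233,.2514])"
```

```text
clock: 16.92
position: [0.5207, -0.224, 0.2509]
ee_rot: [0.999, -0.053, 0.001, 0.0]
force: [-0.6, 0.1, 4.8]
finger_gap: 0.0391
clock 16.925 pos [ 0.5207 -0.224   0.2509] tooly deg -96.13 tilt [ 1.1e-03 -4.0e-04 -1.0e+00] gap 0.0391 F [-0.64  0.12  4.81]
shift [-0.001  -0.0006 -0.0005]
```

The tips are on the floor of the pocket (4.8 N). Ease off, open slowly, then rise straight up.

```bash
python3 -m jog '0 0 0 0 0 -0.001 42; 0 0 0 0 0 -0.001 43; 0 0 0 0 0 -0.001 45; 0 0 0 0 0 -0.001 50; 0 0 0 0 0 -0.001 58'; python3 -m jog '0 0 0 0 0 0 65; 0 0 0 0 0 0 65; 0 0 0 0 0 -0.005 65; 0 0 0 0 0 -0.02 65; 0 0 0 0 0 -0.04 65';  python3 -m jog '0 0 0 0 0 -0.02 65; 0 0 0 0 0 -0.05 65; 0 0 0 0 0 -0.08 65; 0 0 0 0 0 -0.1 65; 0 0 0 0 0 -0.1 65'
python3 - <<'E'
from h import *
W=cam('wrist'); im=viewer.read_camera('wrist')[:,:,::-1]; a=cv2.resize(im[130:250,210:340],(400,370),interpolation=2)
im=viewer.read_camera('scene')[:,:,::-1]; b=cv2.resize(im[205:315,180:280],(380,370),interpolation=2)
cv2.imwrite('pics/e1.png',np.hstack([a,b]))
im=viewer.read_camera('side')[:,:,::-1]; cv2.imwrite('pics/e2.png',im)
tgt([.52,-.22,.3])
E
```

```text
clock: 17.55
position: [0.5203, -0.224, 0.251]
ee_rot: [0.999, -0.053, -0.0, 0.0]
force: [0.7, 0.5, 0.0]
finger_gap: 0.0515
clock: 18.18
position: [0.5204, -0.2239, 0.2925]
ee_rot: [0.999, -0.053, -0.0, -0.0]
force: [0.3, 0.3, 0.3]
finger_gap: 0.0603
clock: 18.8
position: [0.5209, -0.2242, 0.3939]
ee_rot: [0.999, -0.053, 0.002, 0.001]
force: [0.3, 0.6, -1.0]
finger_gap: 0.0602
clock 18.95 pos [ 0.5201 -0.2238  0.3899] tooly deg -96.13 tilt [-0.0018  0.001  -1.    ] gap 0.0602 F [0.45 0.4  0.15]
shift [-0.0003 -0.0037  0.0899]
```

View pics/e1.png

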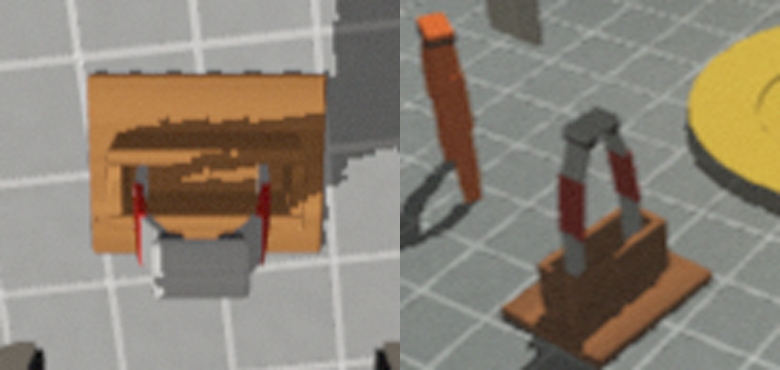

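View pics/e2.png

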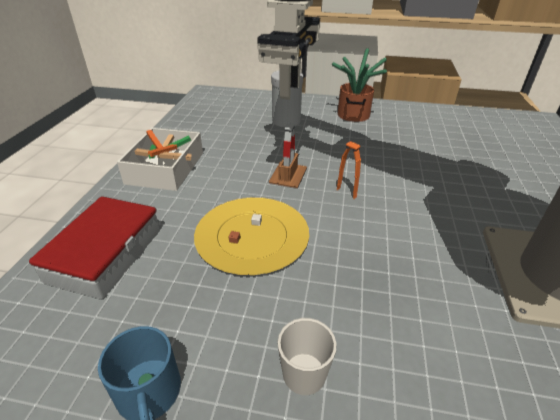

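The tongs stand upright in the pocket as at the start. The pellet shows inside the upright, unmoved mug at (146,381), the lumps are untouched, and the gripper is clear. Handing in.

Run:
```python
from station import job
print(job.job_done())
```

```text
the job is handed in; nothing more can be done
None
```

I took the steel tongs from the stand and squeezed them shut on the green pellet (finger gap about 31.7 mm). I let the pellet go inside the blue mug with the tips about 40 mm below the rim, then stood the tongs back upright in their pocket. I handed the job in at about 19 s of the 56 s allowed.

**Last checks:**
- The wrist and scene views show the tongs upright in the stand, much as they stood at the start.
- The side view shows the pellet on the mug's floor, the mug upright where it was, and the sugar lumps still on the plate.
- The gripper is clear of everything, and the wrist force was about zero.

**Disagreements:**
- **First squeeze:** the fingers stopped at 40.3 mm instead of 39 mm, with a passing 6.6 N upward push. Gripping harder and rising 2 mm cleared it.
- **Tip gap:** in the wrist view, the open tips were about 34 mm apart, not the nominal 37 mm.
- **Tip position:** the tips sat 1.5–2 mm short of the tool axis, so I corrected for that over the pellet and again over the mug.

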